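# Feel along the rivet row of a model buggy

### The arm

A 7-joint arm with a two-finger parallel gripper is mounted at the origin on the work surface. World frame = base frame: x ahead of the robot, y to its left, z up, the work surface at z = 0. Lengths are in m, angles in rad, forces in N, time in s.
With the tool pointing down it reaches from about 0.4 to 0.875 m from the base axis. Payload 4.4 kg.
Tool frame: the origin (TCP) lies at the very end of the fingers, on their centre line; the grasp point (between the pads) lies 19 mm behind it; x points along the fingers, y is the direction in which the jaws open and shut, and the axes are right-handed (so a half turn about x gives the same grasp; the last joint's range is limited). The gripper opens to 85 mm and grips with 20 to 120 N. Pads are 22 mm wide; open, the fingers measure 114 mm over their backs; the gripper's body (76 mm by 85 mm) begins 54 mm behind the grasp point. The pads swing forward as they close: fully open they stand 13 mm farther back than shut.
Start: joints at [-1.332, 0.628, 0.038, 1.517, -0.027, 0.996, -0.02], TCP at [0.195, 0.62, 0.209] pointing down, gripper open.
Joint ranges: [-3.06, 3.06], [-0.37, 2.12], [-1.25, 1.32], [0.18, 2.47], [-1.1, 4.24], [0.23, 1.98], [-2.94, 2.94]. Speed limits (rad/s): [2.57, 2.57, 3.14, 3.14, 3.14, 3.14, 3.14].

### API

Orientations are given as a unit quaternion [x, y, z, w].
In Python, from plant import bot gives the robot as it stands. The module is installed in compiled form; this text tells all that it offers.
- The arm moves only by the shell command python3 -m handwheel 'ROWS' [FORCE]. ROWS is JSON, a list of rows, each a list of 3 entries, a list of its own where there are three numbers: the turn, a rotation vector about the tool's x, y, z in units of 180 degrees (1.0 is 180 degrees), then the shift along the tool's x, y, z in units of 500 mm (1.0 is 500 mm), then the closure, from 0 (fully open) to 1 (shut). A call has 1 to 10 rows; each row is the pose to reach, as a shift and turn from the pose commanded when the call began, along the tool's axes at that moment, turning the shorter way round; what a row does not reach only later rows make up. A row lasts 1/8 s, in which the tool goes at most 62.5 mm and 10.7 degrees, less where a joint would pass 70% of its speed; a pose out of reach is approached as far as the arm can. A call with a number of a shift or a turn outside -1 to 1 is refused whole. A call with a gripper value outside its range is refused whole. The fingers move at their own pace and stop on an object; FORCE is the grip in N (left out, the last holds). Time passes only in rows, so rows that repeat a pose let the fingers close. It gives the time, the measured TCP pose, the force and the opening at its end, in the units of the state.
- bot.observe(): the state, without advancing time (a new reading comes with each control period).
- bot.capture(name): name is "side" or "top"; returns a dict with "img" (420x560x3 uint8, blue, green, red), "depth" (420x560 float32, m along the optical axis (not along the pixel's ray), 0 where there is no reading), "camera_matrix" (3x3 intrinsics, pixels), "D" ([k1, k2, p1, p2, k3] as OpenCV has them; the pictures are not rectified), "world_from_camera" (4x4, takes a point from camera to world coordinates). Camera axes: x right, y up, looking along -z (the intrinsics and any distortion apply to the point x, -y, -z); pixel columns grow to the right and rows downward; lengths in m; the calibration is good to about 2 mm. A picture is of the moment at which its call begins.
- bot.hand_in(): hands the job in, once; it reports no verdict.
The state is a dict: "time_s": time; "joint_positions": joint angles; "joint_velocities": joint speeds; "tau": joint torques, N m; "ee_pos": TCP position; "tcp_rot": TCP orientation; "ft_force": force on the tool from outside, world axes, zero at the start; "moment": the same for the moment, N m; "opening": finger opening in m.
Only numpy, scipy, OpenCV 4.12 (cv2) and the standard library are available. Lean on these libraries where they do the work, as an engineer would, in place of code of your own. Each camera call takes 0.05 s, during which the arm holds its last target.

### The job

Check the rivets on the model buggy's left side rail by feel: go along the rail from tail to nose with the fingertips, lightly touching each of the five round rivet heads in turn, then come clear. Press only gently, so that the chassis never sinks right down on its suspension, and do not lift, tip or shove the car or disturb the things around it.

Things in the scene. Friction and masses are not known exactly. Their poses are not given: they have to be found in the camera images.
- car: model buggy standing loose on four black tyres, 300 mm long, 202 mm wide, 1.3 to 1.9 kg; wheels do not roll. Origin on the table under its middle; x to the nose (narrow end, flat white bumper plate), -x to the tail (bigger tyres, 72 mm; front ones 64 mm), y to its left, z up. It may face any way. Left tyres' inner faces: 65 mm (rear), 70 mm (front) left of its middle line.
- left_rail (a point): middle of the car's left rail, on its flat top, 60 mm above the table. A raised aluminium rail 14 mm wide along each side of the chassis, bending inward towards the nose: the left one carries five low round rivet heads, the right one three square nuts. Axes as the car's.
- engine (a point): top of the engine, 80 mm above the table, a dark finned cylinder 32 mm across; with the white tank ahead of it (up to 64 mm) it stands right of the car's middle line, 35 mm or more from the first three rivets and 25 mm or more from the others.
- chassis (a joint): how far the chassis (with its rails and rivets) has sunk on its suspension, in m: 0 at rest, 0.018 on its stops. It sinks level and springs back: it starts to sink at about 1.5 N and takes 0.3 N more for each mm.
- rivet1: round rivet head on the left rail, at the tail end of the row, 80 mm behind the car's middle. A low dome 12 mm across; its origin is at its centre on the rail's flat top, 60 mm above the table, and its crown 1.2 mm above that; z up.
- rivet2: round rivet head on the left rail, second from the tail, 40 mm from the first. A low dome 12 mm across; its origin is at its centre on the rail's flat top, 60 mm above the table, and its crown 1.2 mm above that; z up.
- rivet3: round rivet head on the left rail, the middle one, 40 mm from the second, where the rail starts to bend inward. A low dome 12 mm across; its origin is at its centre on the rail's flat top, 60 mm above the table, and its crown 1.2 mm above that; z up.
- rivet4: round rivet head on the left rail, fourth, 39 mm from the third. A low dome 12 mm across; its origin is at its centre on the rail's flat top, 60 mm above the table, and its crown 1.2 mm above that; z up.
- rivet5: round rivet head on the left rail, at the nose end of the row, 39 mm from the fourth. A low dome 12 mm across; its origin is at its centre on the rail's flat top, 60 mm above the table, and its crown 1.2 mm above that; z up.
- damper: loose damper lying on the table beside the car, between its left wheels, 90 mm long, 18 mm thick. A bystander; origin on its underside (tools: along their length), to be left where it is.
- screwdriver: loose screwdriver, 180 mm long, lying beside the car's right wheels. A bystander; origin on its underside (tools: along their length), to be left where it is.
- gear: loose white gear blank, 36 mm across, 8 mm high, beside the car between its right wheels. A bystander; origin on its underside (tools: along their length), to be left where it is.
- spare_wheel: loose spare wheel lying flat, 72 mm across, 36 mm high. A bystander; origin on its underside (tools: along their length), to be left where it is.
- glue: loose glue bottle, 36 mm across, 100 mm high. A bystander; origin on its underside (tools: along their length), to be left where it is.
- cup: loose cup, 72 mm across, 80 mm high. A bystander; origin on its underside (tools: along their length), to be left where it is.

How it is judged:
On the way, in this order (a step that is already met when the one before it is completed fails the run):
1. the fingers touch the first rivet from the tail (contact force between the fingers and rivet1 above 0.3 N), for 0.04 s.
2. the fingers touch the second rivet from the tail (contact force between the fingers and rivet2 above 0.3 N), for 0.04 s.
3. the fingers touch the third rivet from the tail (contact force between the fingers and rivet3 above 0.3 N), for 0.04 s.
4. the fingers touch the fourth rivet from the tail (contact force between the fingers and rivet4 above 0.3 N), for 0.04 s.
5. the fingers touch the fifth rivet from the tail (contact force between the fingers and rivet5 above 0.3 N), for 0.04 s.
At the end, for the whole second after the job is handed in: All five rivets have been touched in order from tail to nose; the chassis has sprung back (sunk less than 3 mm), the car stands still and upright (tilt under 0.08 rad) within 25 mm of where it was, and every bystander is within 20 mm of its start (value of joint chassis below 0.003 m and distance of car from where it was at the start of the episode below 0.025 m and angle between car's own z axis and vertical below 0.08 rad and linear speed of car below 0.02 m/s and distance of each of damper, screwdriver, gear, spare_wheel, glue, cup from where it was at the start of the episode below 0.02 m).
It fails at once if the chassis is pressed down onto its suspension stops (sunk more than 15 mm) (value of joint chassis above 0.015 m).
It fails at once if the fingers press or push the car harder than 15 N (contact force between the fingers and car above 15 N).
It fails at once if the car is lifted more than 12 mm or tipped more than 0.15 rad (height (world z) of car above 0.012 m or angle between car's own z axis and vertical above 0.15 rad).
It fails at once if the car is shoved more than 25 mm (distance of car from where it was at the start of the episode above 0.025 m).
It fails at once if a bystander is moved more than 20 mm (distance of any of damper, screwdriver, gear, spare_wheel, glue, cup from where it was at the start of the episode above 0.02 m).
It also fails if it takes over 42 s, if anything falls off the work surface, if the arm or the gripper's body presses on something with over 40 N, if the wrist force passes 120 N, or if a joint passes its speed limit or range.

## Working session

There is one attempt and no reset: what is moved stays moved. The work goes in short steps, Python scripts to look and compute and a shell command to move; the robot and the scene stay as the last step left them, time stands still between calls to the robot, and variables do not carry over. Pictures are saved under pics/ and viewed, and the job is handed in when it is done.

```bash
mkdir -p pics
python3 - <<'E'
from plant import bot
import cv2,pickle
print(bot.observe())
for n in("top","side"):
    c=bot.capture(n); pickle.dump(c,open(n+".pkl","wb")); cv2.imwrite(f"pics/{n}0.png",c["img"]); print(n,c["camera_matrix"],c["D"],c["world_from_camera"])
E
```

```text
{'time_s': 0.0, 'joint_positions': array([-1.33182149,  0.62933372,  0.03844504,  1.51835154, -0.02698733,
        0.99625091, -0.02003858]), 'joint_velocities': array([ 0.00043762, -0.0005682 ,  0.00063681, -0.00136435,  0.0004226 ,
        0.0001424 , -0.00034895]), 'tau': array([ 1.01006113e-03, -5.63420033e+01,  1.22621711e+00, -1.93437445e+01,
        1.10375573e-02,  1.06060159e-02,  7.55806980e-06]), 'ee_pos': array([0.19483707, 0.61944275, 0.20850245]), 'tcp_rot': array([ 0.10670971,  0.69899598, -0.10798906,  0.69882474]), 'ft_force': array([-0.01218447,  0.86521418,  0.77151236]), 'moment': array([-0.06627978, -0.03259547, -0.04762847]), 'opening': 0.08546285296798944}
top [[445.33055629   0.         278.00626705]
 [  0.         445.33055629 200.61508662]
 [  0.           0.           1.        ]] [-0.09999487  0.          0.          0.          0.        ] [[-0.02037903  0.9840329  -0.17681612  0.34141491]
 [-0.99933916 -0.02537287 -0.02602808 -0.03036434]
 [-0.03009882  0.17616885  0.98389969  1.22923308]
 [ 0.          0.          0.          1.        ]]
side [[453.54433338   0.         273.42359085]
 [  0.         453.54433338 211.47798221]
 [  0.           0.           1.        ]] [-0.07467717  0.          0.          0.          0.        ] [[ 0.77952037  0.40615106 -0.47685355  0.0633569 ]
 [-0.62617961  0.52439698 -0.57698085 -0.625064  ]
 [ 0.01571918  0.74836429  0.66310165  0.77197524]
 [ 0.          0.          0.          1.        ]]
```

View pics/top0.png

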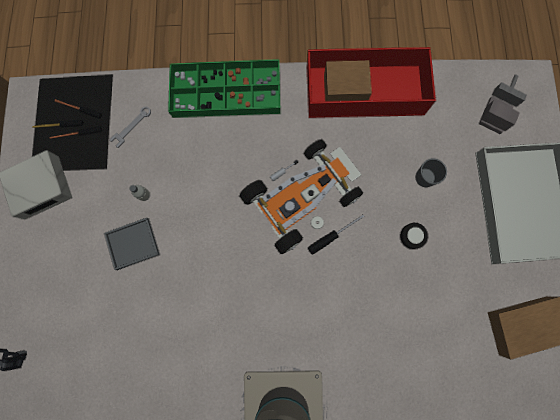

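View pics/side0.png

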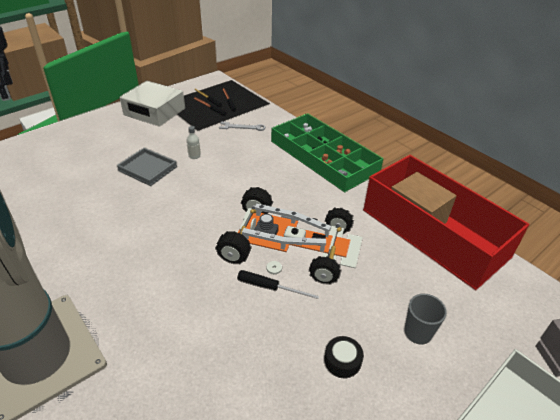

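Run:
```python
import cv2
a=cv2.imread("pics/top0.png")[130:260,230:380]
cv2.imwrite("pics/top0c.png",cv2.resize(a,None,fx=4.6,fy=4.6,interpolation=cv2.INTER_CUBIC)) 
a=cv2.imread("pics/side0.png")[180:290,210:370]
cv2.imwrite("pics/side0c.png",cv2.resize(a,None,fx=5,fy=5,interpolation=cv2.INTER_CUBIC))
```

```text
(no output)
```

View pics/top0c.png

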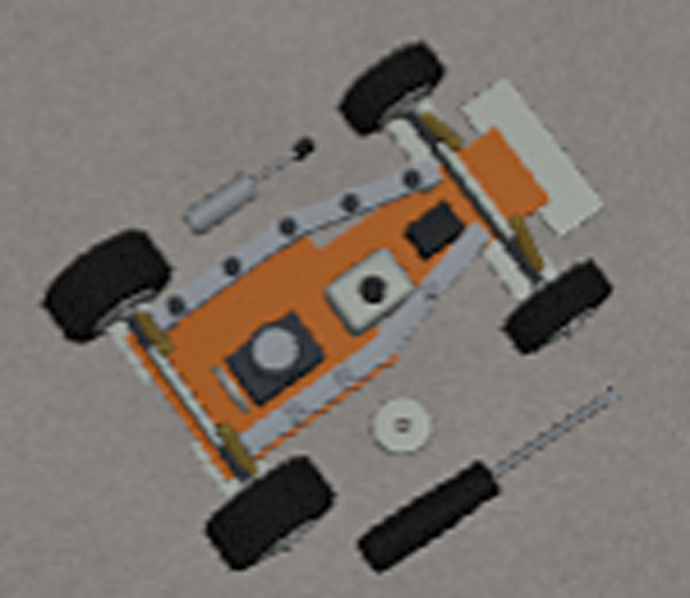

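View pics/side0c.png

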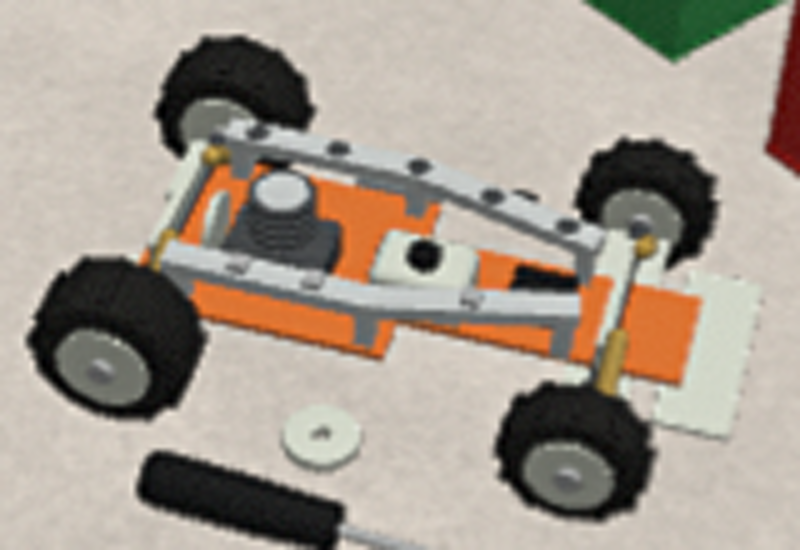

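Top crop (offset 230,130; ×4.6) shows the rivets on the left rail, tail to nose, at (176,306), (232,266), (288,227), (350,203) and (412,179). The side crop (offset 210,180; ×5) has them at (259,132), (339,148), (419,166), (492,197) and (567,227). The nose is at the upper right, and the damper lies outside the left rail.

```bash
cat > h.py <<'E'
import pickle,cv2,numpy as np
def ray(c,uv):
    p=cv2.undistortPoints(np.array(uv,float).reshape(-1,1,2),c["camera_matrix"],np.array(c["D"]))[:,0]
    d=np.c_[p[:,0],-p[:,1],-np.ones(len(p))]; T=c["world_from_camera"]
    return T[:3,3],d@T[:3,:3].T
def plane(c,uv,z):
    o,d=ray(c,uv); return o+d*((z-o[2])/d[:,2])[:,None]
E
python3 - <<'E'
from h import *
np.set_printoptions(precision=4,suppress=True)
t=pickle.load(open("top.pkl","rb"));s=pickle.load(open("side.pkl","rb"))
ut=(np.array([(176,306),(232,266),(288,227),(350,203),(412,179)])+.5)/4.6-.5+[230,130]
us=(np.array([(259,132),(339,148),(419,166),(492,197),(567,227)])+.5)/5-.5+[210,180]
A=plane(t,ut,.061);B=plane(s,us,.061);print(A,B,sep="\n")
# triangulate
o1,d1=ray(t,ut);o2,d2=ray(s,us)
for a,b in zip(d1,d2):
    x=np.linalg.lstsq(np.c_[a,-b],o2-o1,rcond=None)[0]; p=o1+a*x[0];q=o2+b*x[1];print("tri",(p+q)/2,np.linalg.norm(p-q))
M=(A+B)/2
# rigid fit to model: rail 1-3 along x, bend angle unknown phi
from scipy.optimize import least_squares
def mod(v):
    x,y,th,phi=v
    L=np.array([(-.08,0),(-.04,0),(0,0),(.039*np.cos(phi),-.039*np.sin(phi)),(.078*np.cos(phi),-.078*np.sin(phi))])
    R=np.array([[np.cos(th),-np.sin(th)],[np.sin(th),np.cos(th)]]); return L@R.T+[x,y]
for n,P in(("A",A),("B",B),("M",M)):
    r=least_squares(lambda v:(mod(v)-P[:,:2]).ravel(),[*P[2,:2],-.9,.2]); print(n,r.x,np.abs(r.fun).max()); 
print(mod(r.x))
for n,c,u in(("t",t,ut),("s",s,us)):
    T=c["world_from_camera"]
    o,_=ray(c,u)
    d=[c["depth"][int(round(v)),int(round(x))] for x,v in u]
    _,dd=ray(c,u); print(o+dd*np.array(d)[:,None])
E
```

```text
[[ 0.5642  0.0274  0.061 ]
 [ 0.5871 -0.0057  0.061 ]
 [ 0.6095 -0.0389  0.061 ]
 [ 0.6229 -0.0755  0.061 ]
 [ 0.6364 -0.1123  0.061 ]]
[[ 0.5643  0.0266  0.061 ]
 [ 0.5872 -0.0059  0.061 ]
 [ 0.609  -0.039   0.061 ]
 [ 0.6217 -0.0762  0.061 ]
 [ 0.6353 -0.1126  0.061 ]]
tri [0.5645 0.0273 0.0603] 0.00039744251937617783
tri [ 0.5872 -0.0057  0.0609] 0.000214474257071068
tri [ 0.6094 -0.0388  0.0607] 0.0003985778194276382
tri [ 0.623  -0.0754  0.0598] 0.0005841724430467926
tri [ 0.6363 -0.1122  0.0602] 0.0007133594107574581
A [ 0.6095 -0.0388 -0.9723  0.2475] 0.00021257525759173224
B [ 0.6092 -0.0392 -0.9756  0.2562] 0.0004920496287355025
M [ 0.6093 -0.039  -0.9739  0.2518] 0.00030840309304136504
[[ 0.5644  0.0271]
 [ 0.5869 -0.0059]
 [ 0.6093 -0.039 ]
 [ 0.6225 -0.0757]
 [ 0.6357 -0.1124]]
[[ 0.5646  0.0275  0.059 ]
 [ 0.5866 -0.0057  0.0634]
 [ 0.6086 -0.0388  0.0647]
 [ 0.6222 -0.0754  0.064 ]
 [ 0.636  -0.1122  0.0627]]
[[ 0.563   0.025   0.0627]
 [ 0.5872 -0.0059  0.061 ]
 [ 0.6067 -0.0414  0.064 ]
 [ 0.6237 -0.0743  0.0585]
 [ 0.6357 -0.1123  0.0605]]
```

Run:
```python
from h import *
np.set_printoptions(precision=0,suppress=True,linewidth=250)
th=-.974;R=np.array([[np.cos(th),-np.sin(th)],[np.sin(th),np.cos(th)]]);r3=np.array([.6093,-.039])
for n in("top","side"):
    c=pickle.load(open(n+".pkl","rb"));v,u=np.mgrid[0:420,0:560];o,d=ray(c,np.c_[u.ravel(),v.ravel()]);z=c["depth"].ravel()
    P=(o+d*z[:,None])[z>0];Q=(P[:,:2]-r3)@R   # car frame relative to rivet3 (x fwd,y left)
    xs=np.arange(-.13,.131,.01);ys=np.arange(.06,-.061,-.01)
    print(n);print("     ",xs*1000)
    for y in ys:
        row=[]
        for x in xs:
            m=(abs(Q[:,0]-x)<.005)&(abs(Q[:,1]-y)<.005); row.append(P[m,2].max()*1000 if m.any() else np.nan)
        print(int(round(y*1000)),np.array(row))
```

```text
top
      [-130. -120. -110. -100.  -90.  -80.  -70.  -60.  -50.  -40.  -30.  -20.  -10.   -0.   10.   20.   30.   40.   50.   60.   70.   80.   90.  100.  110.  120.  130.]
60 [nan 67. nan nan nan nan  1.  3.  5.  2.  3.  4.  5.  3.  8.  6.  4.  5.  9.  4.  4.  5.  1. nan nan nan nan]
50 [72. 70. 78. 77. 73. 71. 60.  3.  5. 19. 22. 21. 21. 20. 11. 12. 11. 16. 18.  4. 52. 60. 66. 67. 67. 69. 57.]
40 [67. 73. 77. 78. 74. 69. 59.  3.  3. 19. 20. 22. 20. 23. 10. 14. 11. 15. 15.  6. 50. 68. 67. 70. 68. 68. 60.]
30 [70. 73. 75. 78. 73. 71. 62.  4.  6.  3.  7.  3.  4.  6.  4.  4.  3.  7.  3.  9. 55. 60. 65. 73. 68. 66. 57.]
20 [67. 72. 74. 75. 74. 71. 59.  2.  3.  4.  8.  5.  6.  4.  6.  4.  5.  4.  5.  4.  5.  5. 54. 43. 46. 41.  6.]
10 [ 5. 33. 44. 45. 62. 60. 64. 62. 59. 63. 60. 63. 65. 60. 63. nan  1.  1.  4.  5.  5.  6. 29. 41. 44. 32.  6.]
0 [ 4. 33. 42. 52. 64. 64. 66. 66. 64. 64. 65. 64. 65. 65. 65. 66. 64. 64. 62. nan  1.  2. 30. 38. 51. nan 30.]
-10 [ 6. 32. 56. 59. 62. 64. 62. 61. 61. 61. 64. 66. 63. 66. 67. 65. 66. 66. 64. 64. 65. 62. 62. 54. 61.  5. 30.]
-20 [ 5. 34. 53. 58. 3
[... 1496 characters left out ...]
27. 48. 42. 28.]
-10 [ 1. 32. nan 58. 61. 62. 61. 62. 62. 61. 60. 62. 60. 63. 62. 61. 62. 64. 62. 61. 60. 61. 59. 51. 56. 52. 31.]
-20 [ 2. 30. 55. 56. 34. 32. nan nan 33. 33. 34. 35. 33. 34. nan nan nan 62. 61. 63. 62. 64. 62. 54. 58. 33. 36.]
-30 [ 1. nan 52. 52. nan 33. nan nan nan nan 33. 34. 33. nan nan nan nan 33. 33. nan 62. 61. 62. 54. 52. 34. 35.]
-40 [ 4. nan 54. 53. 32. 54. 54. 79. 80. 80. 54. 34. 33. 56. 56. 56. 59. 56. 35. 51. 50. 52. 51. 53. 52. 33. 33.]
-50 [nan nan 52. 53. 32. 66. 78. 81. 83. 80. 78. 51. 51. 60. 65. 65. 59. 59.  1. 51. 52. 52. 51. 52. 52. 34. 34.]
-60 [nan 29. 52. 51. nan 66. 79. 81. 81. 82. 77. 52. nan 60. 65. 65. 64. 59.  2. 51. 60. 59. 62. 52. 54. 33. 34.]
```

```bash
cat >> h.py <<'E'
from scipy.spatial.transform import Rotation as Ro
RIV=np.array([[.5644,.0271],[.5869,-.0059],[.6093,-.0390],[.6225,-.0757],[.6357,-.1124]])
E
python3 - <<'E'
from h import *
from plant import bot
np.set_printoptions(precision=4,suppress=True)
s=bot.observe();R=Ro.from_quat(s["tcp_rot"]);print(R.as_matrix())
for k in range(4):
    a=-.974+k*np.pi/2   # tool z at angle a, x down
    z=np.array([np.cos(a),np.sin(a),0]);x=np.array([0,0,-1.]);y=np.cross(z,x)
    G=Ro.from_matrix(np.c_[x,y,z]);print(k,"turn/180:",(R.inv()*G).as_rotvec()/np.pi, G.as_quat())
d=np.array([*RIV[0],.15])-s["ee_pos"];print("shift/0.5",R.inv().apply(d)/.5)
E
```

```text
[[-0.0005  0.3001  0.9539]
 [-0.0016  0.9539 -0.3001]
 [-1.     -0.0017  0.    ]]
0 turn/180: [0.213  0.0002 0.0005] [ 0.3309  0.6249 -0.3309  0.6249]
1 turn/180: [-0.287  -0.0002  0.0005] [-0.2079  0.6759  0.2079  0.6759]
2 turn/180: [-0.787  -0.0007  0.0002] [ 0.6249 -0.3309 -0.6249 -0.3309]
3 turn/180: [0.713  0.0006 0.0003] [ 0.6759  0.2079 -0.6759  0.2079]
shift/0.5 [ 0.1188 -0.9082  1.0605]
```

```bash
python3 -m handwheel '[[[-0.1,0,0],[0,-0.09,0.1],1],[[-0.287,0,0],[0.06,-0.9,1.0],1],[[-0.287,0,0],[0.06,-0.9,1.0],1],[[-0.287,0,0],[0.06,-0.9,1.0],1],[[-0.287,0,0],[0.06,-0.9,1.0],1],[[-0.287,0,0],[0.06,-0.9,1.0],1],[[-0.287,0,0],[0.06,-0.9,1.0],1],[[-0.287,0,0],[0.06,-0.9,1.0],1],[[-0.287,0,0],[0.06,-0.9,1.0],1],[[-0.287,0,0],[0.06,-0.9,1.0],1]]' 20
cat > g.py <<'E'
from h import *
from plant import bot
import sys
np.set_printoptions(precision=4,suppress=True)
i=int(sys.argv[1]);zt=float(sys.argv[2])
s=bot.observe();R=Ro.from_quat(s["tcp_rot"])
a=-.974+np.pi/2;z=np.array([np.cos(a),np.sin(a),0]);x=np.array([0,0,-1.]);G=Ro.from_matrix(np.c_[x,np.cross(z,x),z])
print(s["time_s"],s["ee_pos"],s["ft_force"],s["opening"])
print("turn",(R.inv()*G).as_rotvec()/np.pi,"shift",R.inv().apply(np.array([*RIV[i-1],zt])-s["ee_pos"])/.5)
E
python3 g.py 1 .09
```

```text
time_s: 1.35
ee_pos: [0.5131, 0.0806, 0.1816]
tcp_rot: [-0.208, 0.676, 0.208, 0.676]
ft_force: [1.2, 1.1, 0.9]
opening: 0.0
1.35 [0.5131 0.0806 0.1816] [1.1787 1.0717 0.8627] 4.903461036478299e-05
turn [ 0.      0.     -0.0001] shift [ 0.1831 -0.1462  0.0247]
```

```bash
python3 -m handwheel '[[[0,0,0],[0,-0.146,0.0247],1],[[0,0,0],[0,-0.146,0.0247],1],[[0,0,0],[0.13,-0.146,0.0247],1],[[0,0,0],[0.183,-0.146,0.0247],1],[[0,0,0],[0.183,-0.146,0.0247],1],[[0,0,0],[0.183,-0.146,0.0247],1]]'
python3 g.py 1 .061;python3 - <<'E'
from plant import bot
import cv2
for n in("top","side"):
    c=bot.capture(n);a=c["img"]; a=a[110:260,230:400] if n=="top" else a[140:290,200:370]
    cv2.imwrite(f"pics/{n}1c.png",cv2.resize(a,None,fx=3.5,fy=3.5,interpolation=cv2.INTER_CUBIC))
E
```

```text
time_s: 2.1
ee_pos: [0.5642, 0.0298, 0.0913]
tcp_rot: [-0.208, 0.675, 0.208, 0.676]
ft_force: [0.2, 0.5, 0.4]
opening: 0.0001
2.1 [0.5642 0.0298 0.0913] [0.2419 0.5315 0.4443] 0.00014649744514589927
turn [0.0003 0.0005 0.0001] shift [ 0.0607 -0.0046 -0.0029]
```

View pics/side1c.png

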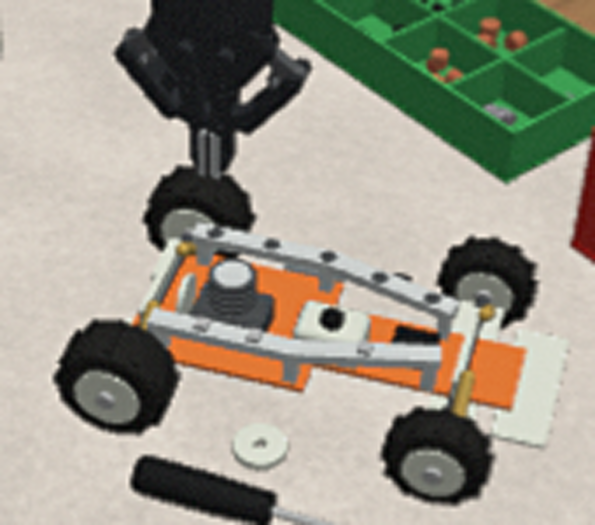

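View pics/top1c.png

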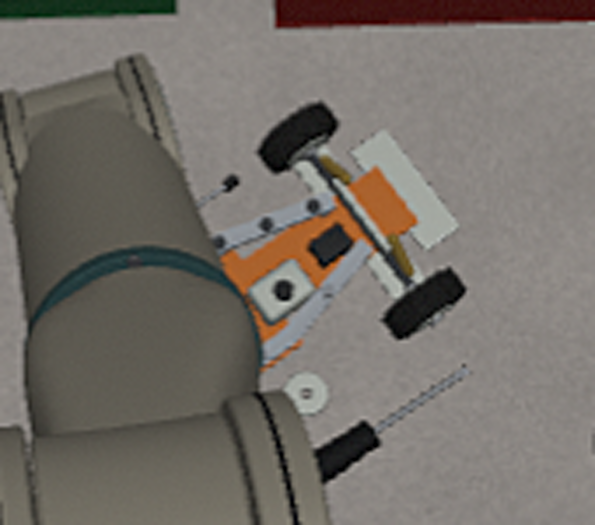

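Side view: the closed fingertip is at about crop (209,175), above rivet 1, which is at (215,232). The car and the tools are untouched. Next I compare the projected TCP with the picture.

```bash
python3 g.py 1 .061
python3 - <<'E'
from h import *
from plant import bot
c=pickle.load(open("side.pkl","rb"));T=np.linalg.inv(c["world_from_camera"])
for p in (bot.observe()["ee_pos"],np.array([*RIV[0],.061])):
    q=T[:3,:3]@p+T[:3,3];q=np.array([[q[0],-q[1],-q[2]]])
    u=cv2.projectPoints(q,np.zeros(3),np.zeros(3),c["camera_matrix"],np.array(c["D"]))[0].ravel();print((u-[200,140]+.5)*3.5-.5)
E
```

```text
2.2 [0.5648 0.0295 0.0919] [0.2019 0.2546 0.265 ] 0.00023616884199452402
turn [0.0001 0.0009 0.0004] shift [ 0.0618 -0.0034 -0.0035]
[214.12234197 194.98440491]
[215.90907787 231.81493506]
```

Run:
```python
from plant import bot
import cv2,pickle
c=bot.capture("side");a=c["img"][165:220,230:290]; pickle.dump(c,open("s2.pkl","wb"))
cv2.imwrite("pics/side2c.png",cv2.resize(a,None,fx=10,fy=10,interpolation=cv2.INTER_CUBIC))
```

```text
(no output)
```

View pics/side2c.png

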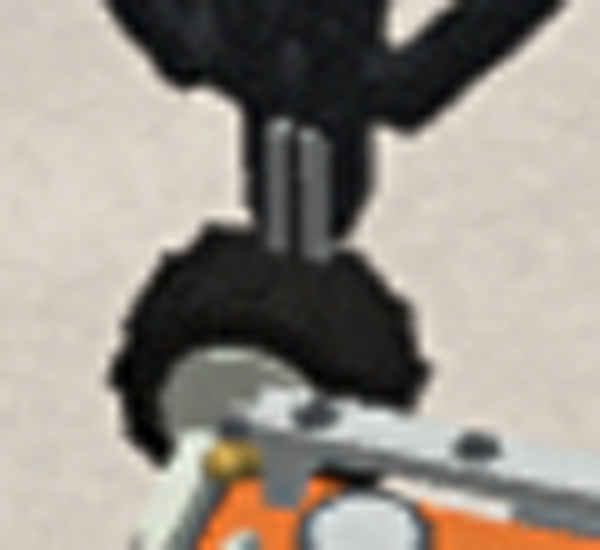

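Run:
```python
from h import *
np.set_printoptions(precision=3,suppress=True,linewidth=200)
c=pickle.load(open("s2.pkl","rb"))
us=np.arange(252,270,2)
for v in range(176,202,2):
    o,d=ray(c,[(u,v) for u in us]);P=o+d*c["depth"][v,us][:,None]
    print(v,c["depth"][v,us], P[4])
```

```text
176 [1.278 1.016 1.017 1.023 1.012 1.008 1.01  1.017 1.01 ] [0.555 0.019 0.16 ]
178 [1.265 1.032 1.028 1.024 1.022 1.015 1.017 1.034 1.267] [0.558 0.023 0.151]
180 [1.262 1.031 1.029 1.028 1.021 1.024 1.023 1.033 1.264] [0.556 0.02  0.147]
182 [1.254 1.038 1.037 1.028 1.026 1.031 1.029 1.037 1.251] [0.556 0.021 0.141]
184 [1.245 1.042 1.04  1.033 1.03  1.031 1.034 1.045 1.253] [0.556 0.021 0.135]
186 [1.243 1.239 1.046 1.04  1.035 1.033 0.    1.245 1.248] [0.557 0.022 0.129]
188 [1.125 1.123 1.124 1.04  1.04  1.041 1.041 1.24  1.235] [0.557 0.022 0.122]
190 [1.118 1.114 1.114 1.116 0.    1.044 1.117 1.231 1.228] [ 0.063 -0.625  0.772]
192 [1.113 1.11  1.106 1.109 1.11  1.114 1.112 1.123 1.227] [0.587 0.061 0.071]
194 [1.106 1.106 1.107 1.104 1.103 1.107 1.109 1.118 1.125] [0.581 0.054 0.072]
196 [1.103 1.102 1.099 1.102 1.103 1.103 1.107 1.115 1.12 ] [0.579 0.052 0.068]
198 [1.109 1.105 1.106 1.103 1.103 1.104 1.105 1.112 1.116] [0.577 0.049 0.064]
200 [1.114 1.111 1.105 1.107 1.103 1.102 1.101 1.106 1.113] [0.575 0.046 0.061]
```

```bash
python3 -m handwheel '[[[0,0,0],[0.02,-0.004,-0.003],1],[[0,0,0],[0.04,-0.004,-0.003],1],[[0,0,0],[0.05,-0.004,-0.003],1],[[0,0,0],[0.05,-0.004,-0.003],1]]'
cat > look.py <<'E'
from h import *
from plant import bot
import sys
np.set_printoptions(precision=4,suppress=True)
c=bot.capture("side");k=sys.argv[1];x,y=int(sys.argv[2]),int(sys.argv[3])
pickle.dump(c,open("s.pkl","wb"))
cv2.imwrite(f"pics/s{k}.png",cv2.resize(c["img"][y:y+50,x:x+60],None,fx=10,fy=10,interpolation=cv2.INTER_CUBIC))
E
python3 look.py 3 230 170;python3 g.py 1 .061
```

```text
time_s: 2.75
ee_pos: [0.563, 0.0265, 0.0645]
tcp_rot: [-0.208, 0.676, 0.208, 0.675]
ft_force: [-0.0, 0.6, 0.3]
opening: 0.0001
2.8 [0.5633 0.0265 0.0649] [0.4515 0.3258 0.6644] -8.865681032341306e-05
turn [ 0.     -0.0002 -0.0001] shift [ 0.0078 -0.0003  0.0025]
```

View pics/s3.png

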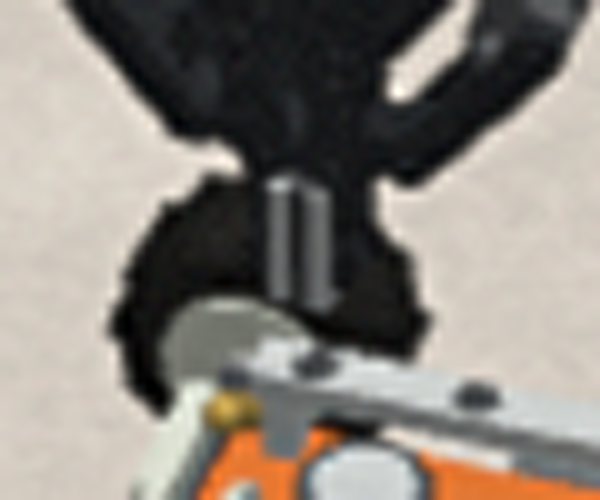

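```bash
python3 -m handwheel '[[[0,0,0],[0.01,0,0.002],1],[[0,0,0],[0.02,0,0.002],1],[[0,0,0],[0.02,0,0.002],1]]'
python3 look.py 4 230 170;python3 g.py 1 .045
```

```text
time_s: 3.18
ee_pos: [0.5639, 0.027, 0.0548]
tcp_rot: [-0.208, 0.676, 0.208, 0.676]
ft_force: [0.6, 0.1, 0.0]
opening: 0.0
3.225 [0.5641 0.027  0.055 ] [-0.9581  0.5374  0.2147] -9.691234318851932e-05
turn [ 0.     -0.0001 -0.0001] shift [ 0.02   -0.0002  0.0006]
```

View pics/s4.png

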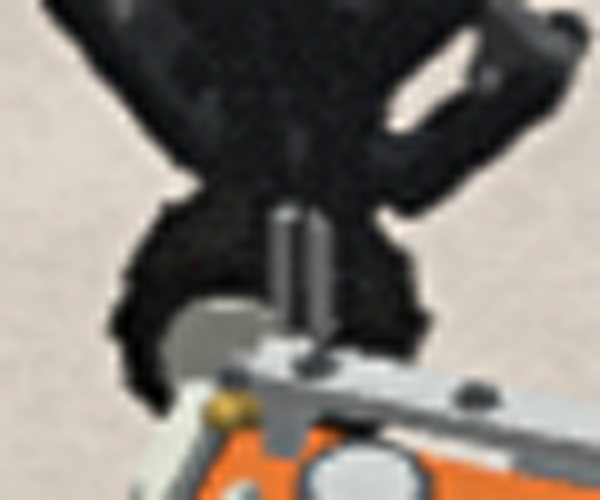

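```bash
python3 -m handwheel '[[[0,0,0],[0.006,0,0],1],[[0,0,0],[0.01,0,0],1],[[0,0,0],[0.012,0,0],1],[[0,0,0],[0.012,0,0],1]]'
python3 look.py 5 230 170;python3 g.py 1 .045
```

```text
time_s: 3.72
ee_pos: [0.5643, 0.027, 0.0492]
tcp_rot: [-0.208, 0.676, 0.208, 0.676]
ft_force: [1.0, 0.5, -0.1]
opening: 0.0
3.775 [0.5643 0.027  0.0492] [ 0.1547  0.5901 -0.0348] -0.0003619111139863482
turn [-0. -0. -0.] shift [0.0085 0.     0.0003]
```

View pics/s5.png

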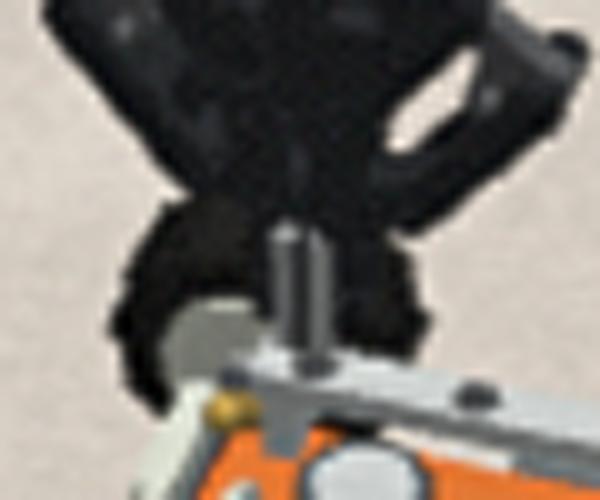

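```bash
python3 -m handwheel '[[[0,0,0],[0.004,0,0],1],[[0,0,0],[0.008,0,0],1],[[0,0,0],[0.008,0,0],1]]'
python3 g.py 1 .045
python3 -m handwheel '[[[0,0,0],[0.004,0,0],1],[[0,0,0],[0.008,0,0],1],[[0,0,0],[0.008,0,0],1]]'
python3 look.py 6 230 170;python3 g.py 1 .045
```

```text
time_s: 4.15
ee_pos: [0.5641, 0.027, 0.045]
tcp_rot: [-0.208, 0.676, 0.208, 0.676]
ft_force: [0.0, -0.4, -0.8]
opening: 0.0001
4.15 [0.5641 0.027  0.045 ] [ 0.0007 -0.4254 -0.758 ] 9.295981958890743e-05
turn [ 0.     -0.0001 -0.0001] shift [ 0.0001 -0.0001  0.0006]
time_s: 4.53
ee_pos: [0.5642, 0.027, 0.0411]
tcp_rot: [-0.208, 0.676, 0.208, 0.676]
ft_force: [0.4, 0.2, -0.4]
opening: 0.0002
4.575 [0.5642 0.027  0.0412] [-0.6647  0.3807  0.4185] -0.00032349628504897823
turn [ 0.     -0.0001 -0.    ] shift [-0.0077 -0.0001  0.0004]
```

View pics/s6.png

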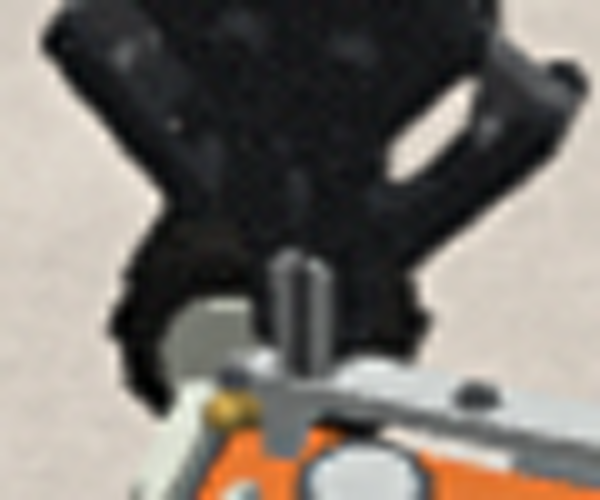

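```bash
python3 -m handwheel '[[[0,0,0],[0.004,0,0],1],[[0,0,0],[0.004,0,0],1]]'
python3 -m handwheel '[[[0,0,0],[0.004,0,0],1],[[0,0,0],[0.004,0,0],1]]'
python3 look.py 7 230 170;python3 g.py 1 .037
```

```text
time_s: 4.82
ee_pos: [0.5644, 0.0271, 0.0392]
tcp_rot: [-0.208, 0.676, 0.208, 0.676]
ft_force: [-0.7, 0.5, 0.6]
opening: -0.0
time_s: 5.08
ee_pos: [0.5644, 0.027, 0.0373]
tcp_rot: [-0.208, 0.676, 0.208, 0.676]
ft_force: [-0.0, -0.6, 1.8]
opening: 0.0001
5.125 [0.5645 0.0271 0.0373] [-0.0774 -0.2812  2.2102] 0.00036659542705748047
turn [0.     0.0001 0.    ] shift [ 0.0007  0.0001 -0.0001]
```

View pics/s7.png

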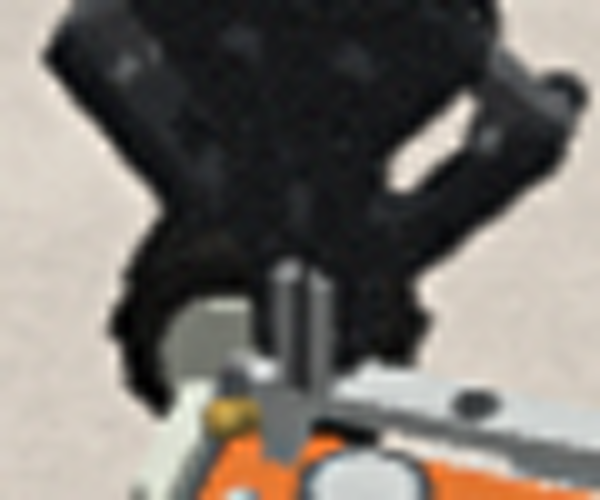

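Contact at rivet 1: about 2 N, with the chassis sunk 1–2 mm (rivet 2 moved from row 396 to 403). I press slightly more, then lift.

```bash
python3 -m handwheel '[[[0,0,0],[0.003,0,0],1],[[0,0,0],[0.003,0,0],1]]'
python3 -m handwheel '[[[0,0,0],[-0.03,0,0],1],[[0,0,0],[-0.03,0,0],1]]'
python3 g.py 2 .036
```

```text
time_s: 5.38
ee_pos: [0.5645, 0.0271, 0.0358]
tcp_rot: [-0.208, 0.676, 0.208, 0.676]
ft_force: [0.3, -0.9, 3.6]
opening: -0.0001
time_s: 5.62
ee_pos: [0.5652, 0.0271, 0.0521]
tcp_rot: [-0.208, 0.675, 0.208, 0.677]
ft_force: [-0.2, -0.3, 0.2]
opening: -0.0006
5.625 [0.5652 0.0271 0.0521] [-0.1939 -0.3072  0.1795] -0.0005517223988596394
turn [-0.      0.0006  0.0003] shift [ 0.0322 -0.0789 -0.0013]
```

```bash
python3 -m handwheel '[[[0,0,0],[0,-0.04,0],1],[[0,0,0],[0,-0.079,0],1],[[0,0,0],[0,-0.079,0],1],[[0,0,0],[0.014,-0.079,0],1],[[0,0,0],[0.022,-0.079,0],1],[[0,0,0],[0.022,-0.079,0],1]]'
python3 g.py 2 .036
```

```text
time_s: 6.38
ee_pos: [0.5858, -0.005, 0.0393]
tcp_rot: [-0.208, 0.676, 0.208, 0.675]
ft_force: [0.7, 0.3, 0.5]
opening: -0.0001
6.375 [ 0.5858 -0.005   0.0393] [0.7085 0.347  0.5418] -9.868862309973038e-05
turn [ 0.0003 -0.0003 -0.0003] shift [ 0.0065 -0.0028  0.0008]
```

```bash
python3 -m handwheel '[[[0,0,0],[0.004,-0.001,0.001],1],[[0,0,0],[0.007,-0.001,0.001],1],[[0,0,0],[0.007,-0.001,0.001],1]]'
python3 look.py 8 230 170;python3 g.py 2 .036
```

```text
time_s: 6.75
ee_pos: [0.587, -0.0053, 0.0363]
tcp_rot: [-0.208, 0.676, 0.208, 0.676]
ft_force: [-1.3, 1.0, 2.3]
opening: 0.0
6.8 [ 0.5871 -0.0054  0.0363] [-1.261   0.879   2.0896] -4.634270206617304e-05
turn [ 0.0001  0.     -0.0001] shift [ 0.0007 -0.0006 -0.0008]
```

View pics/s8.png

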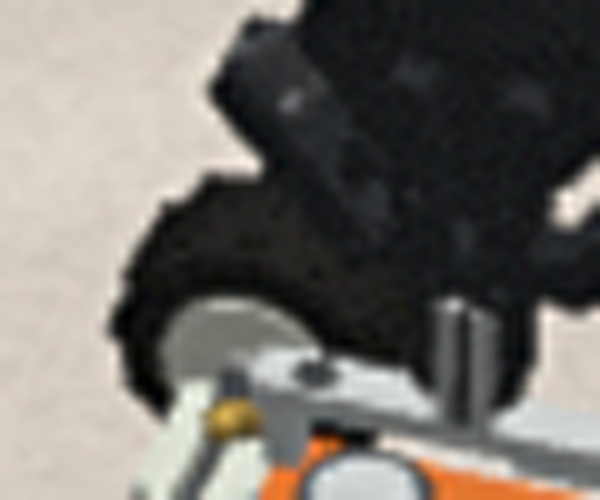

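Contact at rivet 2 (about 2 N). Rivet 1 has shifted from row 365 to 373, so the chassis is slightly sunk. Next is rivet 3.

```bash
python3 -m handwheel '[[[0,0,0],[0.002,0,0],1],[[0,0,0],[-0.03,0,0],1],[[0,0,0],[-0.03,0,0],1],[[0,0,0],[-0.03,-0.04,0],1],[[0,0,0],[-0.03,-0.08,0],1],[[0,0,0],[-0.03,-0.08,0],1],[[0,0,0],[-0.015,-0.08,0],1],[[0,0,0],[-0.006,-0.08,0],1],[[0,0,0],[-0.006,-0.08,0],1]]'
python3 g.py 3 .036
```

```text
time_s: 7.92
ee_pos: [0.609, -0.0382, 0.0387]
tcp_rot: [-0.208, 0.676, 0.208, 0.675]
ft_force: [-1.3, -0.1, 1.8]
opening: -0.0001
7.925 [ 0.609  -0.0382  0.0387] [-1.3031 -0.1415  1.7842] -0.00010093525542323498
turn [ 0.0003 -0.0004 -0.0004] shift [ 0.0055 -0.0018 -0.0004]
```

```bash
python3 -m handwheel '[[[0,0,0],[0.004,0,0],1],[[0,0,0],[0.006,0,0],1],[[0,0,0],[0.006,0,0],1]]'
python3 look.py 9 250 170;python3 g.py 3 .036; python3 g.py 4 .05
```

```text
time_s: 8.3
ee_pos: [0.6095, -0.0384, 0.0363]
tcp_rot: [-0.208, 0.676, 0.208, 0.676]
ft_force: [-0.9, 1.2, 1.9]
opening: 0.0002
8.35 [ 0.6096 -0.0385  0.0364] [-0.8158  1.0812  3.3509] -0.0004105159243234527
turn [ 0.0001  0.     -0.0001] shift [ 0.0007 -0.0004 -0.0011]
8.35 [ 0.6096 -0.0385  0.0364] [-0.8158  1.0812  3.3509] -0.0004105159243234527
turn [ 0.0001  0.     -0.0001] shift [-0.0273 -0.0759 -0.0205]
```

View pics/s9.png

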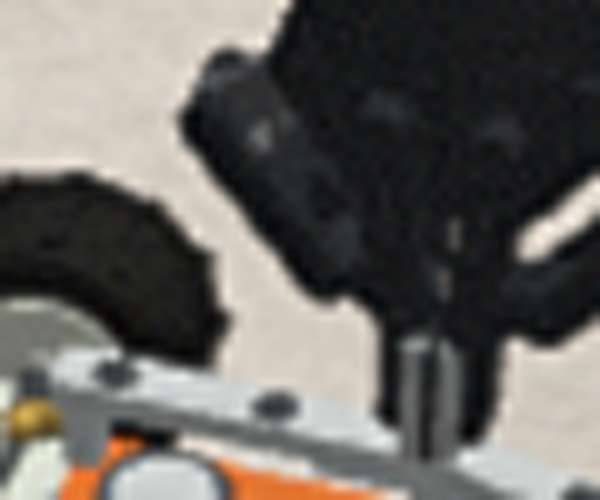

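Contact at rivet 3 (2–3 N), with rivets 1 and 2 visibly down a little. Next is rivet 4, along the bend.

```bash
python3 -m handwheel '[[[0,0,0],[0.002,0,0],1],[[0,0,0],[-0.03,0,0],1],[[0,0,0],[-0.03,0,0],1],[[0,0,0],[-0.03,-0.04,-0.011],1],[[0,0,0],[-0.03,-0.076,-0.0205],1],[[0,0,0],[-0.03,-0.076,-0.0205],1],[[0,0,0],[-0.015,-0.076,-0.0205],1],[[0,0,0],[-0.005,-0.076,-0.0205],1],[[0,0,0],[-0.005,-0.076,-0.0205],1]]'
python3 g.py 4 .036
```

```text
time_s: 9.48
ee_pos: [0.622, -0.0752, 0.0382]
tcp_rot: [-0.208, 0.676, 0.209, 0.675]
ft_force: [-0.6, 0.2, 1.8]
opening: -0.0002
9.475 [ 0.622  -0.0752  0.0382] [-0.6083  0.1618  1.809 ] -0.00023448580609638708
turn [ 0.0004 -0.0003 -0.0004] shift [ 0.0044 -0.0014  0.0003]
```

```bash
python3 -m handwheel '[[[0,0,0],[0.004,0,0],1],[[0,0,0],[0.005,0,0],1],[[0,0,0],[0.005,0,0],1]]'
python3 look.py 10 270 180;python3 g.py 4 .036; python3 g.py 5 .05
```

```text
time_s: 9.85
ee_pos: [0.6225, -0.0756, 0.0364]
tcp_rot: [-0.208, 0.676, 0.208, 0.676]
ft_force: [-0.5, 0.7, 2.4]
opening: 0.0
9.9 [ 0.6226 -0.0757  0.0364] [-0.9629  0.7247  2.3454] 4.583326134730213e-05
turn [ 0.0001  0.0001 -0.0001] shift [ 0.0008  0.     -0.0002]
9.9 [ 0.6226 -0.0757  0.0364] [-0.9629  0.7247  2.3454] 4.583326134730213e-05
turn [ 0.0001  0.0001 -0.0001] shift [-0.0272 -0.0755 -0.0196]
```

View pics/s10.png

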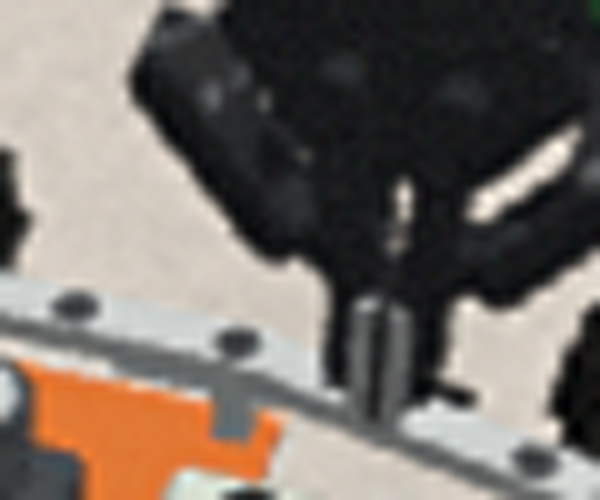

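Contact at rivet 4 (about 2.4 N). Rivets 1 to 3 are clear of the fingers and rivet 5 is at crop (535,460).

```bash
python3 -m handwheel '[[[0,0,0],[0.002,0,0],1],[[0,0,0],[-0.03,0,0],1],[[0,0,0],[-0.03,0,0],1],[[0,0,0],[-0.03,-0.04,-0.011],1],[[0,0,0],[-0.03,-0.076,-0.0196],1],[[0,0,0],[-0.03,-0.076,-0.0196],1],[[0,0,0],[-0.015,-0.076,-0.0196],1],[[0,0,0],[-0.003,-0.076,-0.0196],1],[[0,0,0],[-0.001,-0.076,-0.0196],1],[[0,0,0],[-0.001,-0.076,-0.0196],1]]'
python3 look.py 11 280 180; python3 g.py 5 .036
```

```text
time_s: 11.15
ee_pos: [0.6354, -0.1122, 0.0367]
tcp_rot: [-0.208, 0.676, 0.208, 0.676]
ft_force: [-1.7, 0.2, 3.7]
opening: 0.0003
11.2 [ 0.6355 -0.1123  0.0368] [-0.7863  1.3243  2.3292] -0.00011377605389853832
turn [ 0.0002 -0.0001 -0.0003] shift [ 0.0016 -0.0005  0.0002]
```

View pics/s11.png

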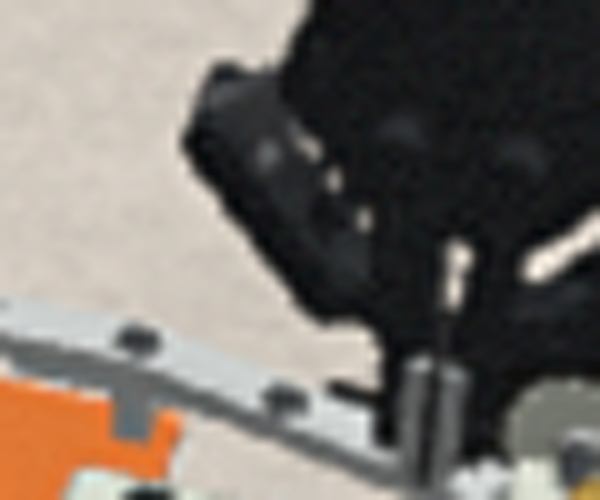

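Contact at rivet 5 (2.3–3.7 N), fingers on it at crop (430,480). I'll press a touch more, then rise straight up and pull back.

```bash
python3 -m handwheel '[[[0,0,0],[0.002,0,0],1],[[0,0,0],[0.002,0,0],1],[[0,0,0],[-0.05,0,0],1],[[0,0,0],[-0.15,0,0],1],[[0,0,0],[-0.25,0,0],1],[[0,0,0],[-0.3,0,0],1],[[0,0,0],[-0.3,0.12,-0.2],1],[[0,0,0],[-0.3,0.24,-0.4],1],[[0,0,0],[-0.3,0.24,-0.4],1],[[0,0,0],[-0.3,0.24,-0.4],1]]'
python3 g.py 5 .036
python3 - <<'E'
from h import *
from plant import bot
for n in("top","side"):
    c=bot.capture(n);cv2.imwrite(f"pics/{n}_end.png",c["img"])
    a=pickle.load(open(n+".pkl","rb"))["img"];d=cv2.absdiff(a,c["img"]).max(2);d=(d>40).astype(np.uint8)*255
    cv2.imwrite(f"pics/{n}_both.png",np.hstack([cv2.resize(c["img"],(400,300)),cv2.cvtColor(cv2.resize(d,(400,300)),cv2.COLOR_GRAY2BGR)]))
E
```

```text
time_s: 12.45
ee_pos: [0.4002, -0.1268, 0.1868]
tcp_rot: [-0.208, 0.676, 0.207, 0.676]
ft_force: [-0.2, -0.1, 0.7]
opening: -0.0001
12.45 [ 0.4002 -0.1268  0.1868] [-0.2233 -0.1287  0.6779] -0.00012825788487072953
turn [-0.0003 -0.0003  0.0001] shift [ 0.3014 -0.2405  0.4062]
```

View pics/side_both.png

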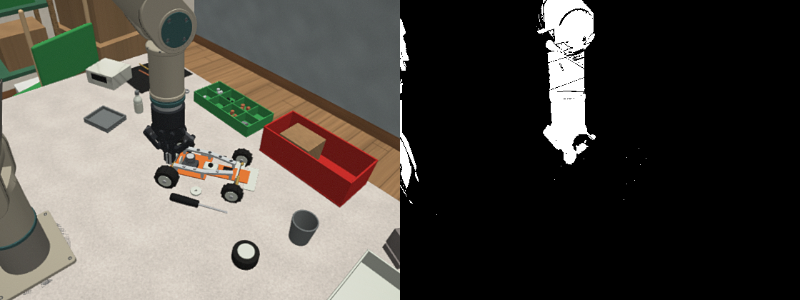

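View pics/top_both.png

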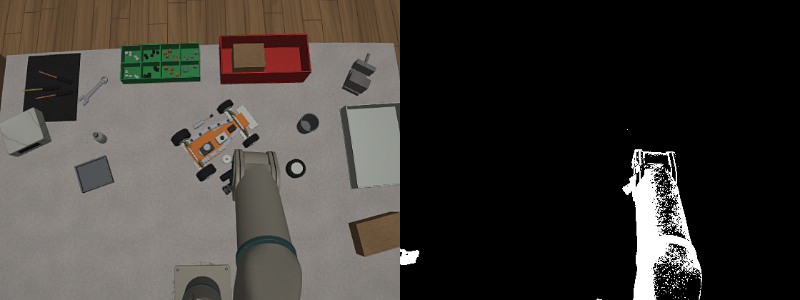

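Neither picture shows any change in the car or the bystanders, only the arm has moved. The tool is clear at z = 0.19 m, so I hand in.

```bash
python3 -c "
from plant import bot
print(bot.hand_in())"
```

```text
the job is handed in; nothing more can be done
None
```

I touched the five rivets one at a time from tail to nose with the closed fingertips, then raised the tool clear and handed in at about 12.5 s. No verdict is reported, so the result is my own reading.

- **Contact:** Each touch read about 2 to 4 N at the wrist. The rail sank only a few mm in the pictures, well short of the stops.
- **After the last touch:** Before/after pictures from both cameras showed no visible shift of the car or the bystanders. The wrist force was back to noise.
- **Disagreement:** The camera put the fingertips about 22 mm above the reported TCP. Contact came at TCP z of about 0.038 m, where I expected 0.061 m. I therefore came down onto rivet 1 in small steps by force and picture, and used that height for the rest.
- **Not confirmed directly:** The wrist reading cannot tell a rivet head from the rail beside it. That each touch was on the rivet itself rests on the fingertip being level and within about 1 mm of each rivet's measured centre.

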